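# Close the tool box and push its latch home

### The job

Close up the small blue tool box by gentle pushing only, without gripping anything: push the open lid over with your fingers until it is fully shut, and only then push the black latch on its front, which stands out, flat against the box with a fingertip. Leave what lies in the box where it is, do not lift or tip the box or shove it more than about 5 cm over the table, and do not disturb the bottles, cup and spool standing round about.

Things in the scene. Friction and masses are not known exactly. Their poses are not given: they have to be found in the camera images.
- tool_box: small blue plastic tool box, loose on the table, 0.75 to 1.2 kg; 100 mm deep (x), 170 wide (y); shut, 89 mm high to the lid's top, 97 over the carrying handle fixed flat on it (x 0 to +29, y -45 to +45 mm). Origin: centre of its underside. Its -x side is the front (latch), roughly toward the robot; +x the back (lid hinge); z up. Its walls end 58 mm above the table
- tool_box_lid (a joint): lid angle, rad: 0 = shut, grows as the lid swings up and back, 1.83 = stop, leaning back past upright. The lid is a shell 30 mm deep, 103 mm from hinge to front edge, about 0.16 kg; hinge friction 0.05 N m, damped. Between about 1.7 and 0.6 rad it stays where it is left; pushed lower it sinks slowly shut, or can be pressed shut from above
- tool_box_latch (a joint): latch angle, rad, relative to the lid: 0 = flat against the box's front, grows as its lower end swings outward, stop 1.22. It stays where it is left. Friction 0.01 N m, damping 0.05 N m s/rad: push slowly (2 to 3 cm/s takes 3 to 6 N; the box may slide a little, and the lid may be dragged up a few mm, sinking back when let go)
- hinge_line (a point): middle of the lid's hinge line (along the box's y), 53 mm behind the box's origin, 59 mm up. At the stop the lid's outer face (with the handle) faces back, from 30 mm behind this line at the bottom to 55 mm (63 at the handle) at the upper edge, 151 mm above the table
- lid_front (a point): middle of the lid's front face; moves with the lid (shut: 50 mm in front of the box's origin, 73 mm above the table). Swinging over, the lid's edge passes 166 mm above the table, the latch on it up to 192 mm
- latch_tip (a point): middle of the free lower edge of the latch, a black plate 26 mm wide (y), 28 mm long and 3 mm thick; moves with lid and latch. With both shut it lies 56 mm in front of the box's origin and 47 mm above the table; the latch's pivot lies 26 mm above that, on the lid
- box_front (a point): point on the middle of the front wall of the box, 50 mm in front of its origin, 30 mm above the table
- black_tape: roll of black tape, 53 mm across, 19 mm high, lying loose in the box; origin: centre of its underside
- bulldog_clip: black bulldog clip, 50x30x37 mm, loose in the box; origin: centre of its underside
- eraser: blue and white eraser, 25x43x15 mm, loose in the box; origin: centre of its underside
- ink_d: amber dropper bottle, 42 mm across, 95 mm high, bystander; origin: centre of its underside
- varnish_jar: brown jar with a cream cap, 52 mm across, 73 mm high, bystander; origin: centre of its underside
- thread_spool: wooden spool of red thread, 31 mm across, 40 mm high, bystander; origin: centre of its underside
- ink_c: black dropper bottle, 38 mm across, 92 mm high, bystander; origin: centre of its underside
- gesso_cup: cream paper cup, 90 mm across, 83 mm high, bystander; origin: centre of its underside

How it is judged (in metres and radians):
On the way, in this order (a step that is already met when the one before it is completed fails the run):
1. the lid is shut while the latch still stands out (value of joint tool_box_lid below 0.05 rad and value of joint tool_box_latch above 0.2 rad), for 0.2 s.
2. the latch is pushed flat with the lid shut (value of joint tool_box_lid below 0.05 rad and value of joint tool_box_latch below 0.12 rad), for 0.2 s.
At the end, for the whole second after the job is handed in: lid within 0.05 rad of shut and latch within 0.12 rad of flat; the box stands level and at rest on the table within 60 mm of where it stood, with tape, clip and eraser still inside (all of step 2 and angle between tool_box's own z axis and vertical below 0.05 rad and linear speed of tool_box below 0.02 m/s and height (world z) of tool_box below 0.008 m and distance of tool_box from where it was at the start of the episode below 0.06 m and z of black_tape in the frame of tool_box between -0.01 and 0.06 m and x of black_tape in the frame of tool_box between -0.05 and 0.05 m and y of black_tape in the frame of tool_box between -0.085 and 0.085 m and z of bulldog_clip in the frame of tool_box between -0.01 and 0.06 m and x of bulldog_clip in the frame of tool_box between -0.05 and 0.05 m and y of bulldog_clip in the frame of tool_box between -0.085 and 0.085 m and z of eraser in the frame of tool_box between -0.01 and 0.06 m and x of eraser in the frame of tool_box between -0.05 and 0.05 m and y of eraser in the frame of tool_box between -0.085 and 0.085 m); the robot touches nothing.
It fails at once if the fingers squeeze or press the box, lid or latch with over 35 N (contact force between the fingers and tool_box above 35 N).
It fails at once if the box is lifted or tipped (height (world z) of tool_box above 0.015 m or angle between tool_box's own z axis and vertical above 0.2 rad).
It fails at once if the box is shoved more than 60 mm (distance of tool_box from where it was at the start of the episode above 0.06 m).
It fails at once if something is lifted out of the box (height (world z) of any of black_tape, bulldog_clip, eraser above 0.06 m).
It fails at once if a bystander is moved by more than 30 mm or tipped (distance of any of ink_d, varnish_jar, thread_spool, ink_c, gesso_cup from where it was at the start of the episode above 0.03 m or angle between any of ink_d, varnish_jar, thread_spool, ink_c, gesso_cup's own z axis and vertical above 0.4 rad).
It also fails if it takes over 53 s, if anything falls off the work surface, if the arm or the gripper's body presses on something with over 40 N, if the wrist force passes 120 N, or if a joint passes its speed limit or range.

### The arm

A 6-joint arm with a two-finger parallel gripper is mounted at the origin on the work surface; the furniture and walls round the work are solid. World frame = base frame: x ahead of the robot, y to its left, z up, the work surface at z = 0. Lengths are in mm, angles in rad, forces in N, time in s.
With the tool pointing down it reaches from about 275 to 825 mm from the base axis. Payload 4.9 kg.
Tool frame: the origin (TCP) lies midway between the tips of the shut fingers; the grasp point (between the pads) lies 19 mm behind it; z points along the fingers, y is the direction in which the jaws open and shut (so a half turn about z gives the same grasp; the last joint's range is limited). The gripper opens to 85 mm and grips with 20 to 120 N. Pads are 22 mm wide; open, the fingers measure 114 mm over their backs; the gripper's body (76 mm by 85 mm) begins 54 mm behind the grasp point. The pads swing forward as they close: fully open they stand 13 mm farther back than shut.
Start: joints at [-1.407, 0.326, -0.193, 1.052, 0, 1.437], TCP at [161.392, -525.805, 231.281] pointing down, gripper open.
Joint ranges: [-2.65, 2.65], [-0.97, 1.79], [-1.3, 1.35], [-1.93, 2.1], [-1.47, 1.37], [-3.14, 3.14]. Speed limits (rad/s): [2.57, 2.57, 3.14, 3.14, 3.14, 3.14].

### API

Orientations are given as a unit quaternion [x, y, z, w].
In Python, from cell import env gives the robot as it stands. The module is installed in compiled form; this text tells all that it offers.
- The arm moves only by the shell command python3 -m pendant 'ROWS' [OPENING] [FORCE]. ROWS is JSON, a list of rows, each a list of 4 numbers: the shift along the tool's x, y, z in cm, then the turn about the tool's z in rad. In form: [[tx, ty, tz, turn], ...]. A call has 1 to 12 rows; each row shifts and turns the commanded pose from where the row before left it, along the tool's axes as they then stand; what a row does not reach is not made up. A row lasts 1/8 s, in which the tool goes at most 62.5 mm and 10.7 degrees, less where a joint would pass 70% of its speed; a pose out of reach is approached as far as the arm can. A call is refused whole if a number of a shift passes 6.25 or a number of a turn 0.188, either way. A call with a gripper value outside its range is refused whole. OPENING is the opening, from -1 (shut) to 1 (fully open), set as the call begins (- or left out, the last holds). The fingers move at their own pace and stop on an object; FORCE is the grip in N (left out, the last holds). Time passes only in rows, so rows that do not move let the fingers close. It gives the time, the measured TCP pose, the force and the opening at its end, in the units of the state.
- env.get_state(): the state, without advancing time (a new reading comes with each control period).
- env.capture(name): name is "scene" or "top" or "wrist"; returns a dict with "img" (384x512x3 uint8, blue, green, red), "mtx" (3x3 intrinsics, pixels), "dist" ([k1, k2, p1, p2, k3] as OpenCV has them; the pictures are not rectified), "eye" and "orientation" of the camera in the world; the wrist camera has in their place "mount" (4x4, takes a point from camera to tool coordinates, whose origin is the TCP and whose axes are the flange's). Camera axes: x right, y down, z forward; pixel columns grow to the right and rows downward; lengths in mm; the calibration is good to about 2 mm. A picture is of the moment at which its call begins: read the wrist's pose just before it. There is no depth.
- env.job_done(): hands the job in, once; it reports no verdict.
The state is a dict: "clock": time; "qpos": joint angles; "joint_vel": joint speeds; "tau": joint torques, N m; "tcp_pos": TCP position; "ee_rot": TCP orientation; "wrist_force": force on the tool from outside, world axes, zero at the start; "moment": the same for the moment, N m; "finger_gap": finger opening in mm.
Only numpy, scipy, OpenCV 4.12 (cv2) and the standard library are available. Lean on these libraries where they do the work, as an engineer would, in place of code of your own. Each camera call takes 0.05 s, during which the arm holds its last target.

## Working session

There is one attempt and no reset: what is moved stays moved. The work goes in short steps, Python scripts to look and compute and a shell command to move; the robot and the scene stay as the last step left them, time stands still between calls to the robot, and variables do not carry over. Pictures are saved under pics/ and viewed, and the job is handed in when it is done.

```bash
mkdir -p pics
cat > h.py <<'E'
import numpy as np, cv2
from scipy.spatial.transform import Rotation as R
from cell import env
def cap(n,f):
    s=env.get_state(); c=env.capture(n); cv2.imwrite(f'pics/{f}.png',c['img']); return s,c
def cam(c,s=None):
    if 'mount' in c:
        T=np.eye(4);T[:3,:3]=R.from_quat(s['ee_rot']).as_matrix();T[:3,3]=s['tcp_pos'];M=T@np.array(c['mount']);return M[:3,:3],M[:3,3]
    o=np.array(c['orientation']); 
    return (o if o.shape==(3,3) else R.from_quat(o).as_matrix()),np.array(c['eye'])
def ray(c,uv,s=None):
    Rm,e=cam(c,s); p=cv2.undistortPoints(np.array([[uv]],float),np.array(c['mtx']),np.array(c['dist']))[0,0]
    return e,Rm@np.array([p[0],p[1],1])
def at_z(c,uv,z,s=None):
    e,d=ray(c,uv,s); return e+d*(z-e[2])/d[2]
def proj(c,P,s=None):
    Rm,e=cam(c,s); r=cv2.Rodrigues(Rm.T)[0]
    return cv2.projectPoints(np.array(P,float).reshape(-1,1,3),r,-Rm.T@e,np.array(c['mtx']),np.array(c['dist']))[0][:,0]
E
python3 - <<'E'
from h import *
import pickle
for n in ['scene','top','wrist']:
    s,c=cap(n,n+'0'); pickle.dump((s,c),open(n+'.pkl','wb')); print(n,cam(c,s)[1])
    cv2.imwrite(f'pics/{n}0b.png',cv2.resize(c['img'],(800,600),interpolation=cv2.INTER_CUBIC))
print(s)
E
```

```text
scene [ 55.41702226 639.30368257 426.97490098]
top [511.79272199 139.4076665  913.31992583]
wrist [ 231.80532701 -503.72081333  373.50212264]
{'clock': 0.1, 'qpos': array([-1.40721763e+00,  3.26867486e-01, -1.93485946e-01,  1.05202161e+00,
       -1.94582074e-05,  1.43658542e+00]), 'joint_vel': array([-2.01889853e-03, -3.15030064e-03,  3.87074852e-03, -6.96737334e-05,
       -2.65331857e-04,  1.54556109e-03]), 'tau': array([ 6.95212129e-04, -4.44238329e+01,  2.63038659e+01,  7.86043092e-03,
       -2.30538817e-04,  2.48951622e-06]), 'tcp_pos': array([ 161.28644977, -525.26389793,  230.58060982]), 'ee_rot': array([ 9.88935324e-01,  1.48345213e-01, -2.13184754e-05, -7.89129199e-04]), 'wrist_force': array([ 1.13279861, -0.73176543, -0.48414856]), 'moment': array([-0.04578686, -0.0103778 ,  0.01129397]), 'finger_gap': 85.33026609075372}
```

View pics/scene0b.png

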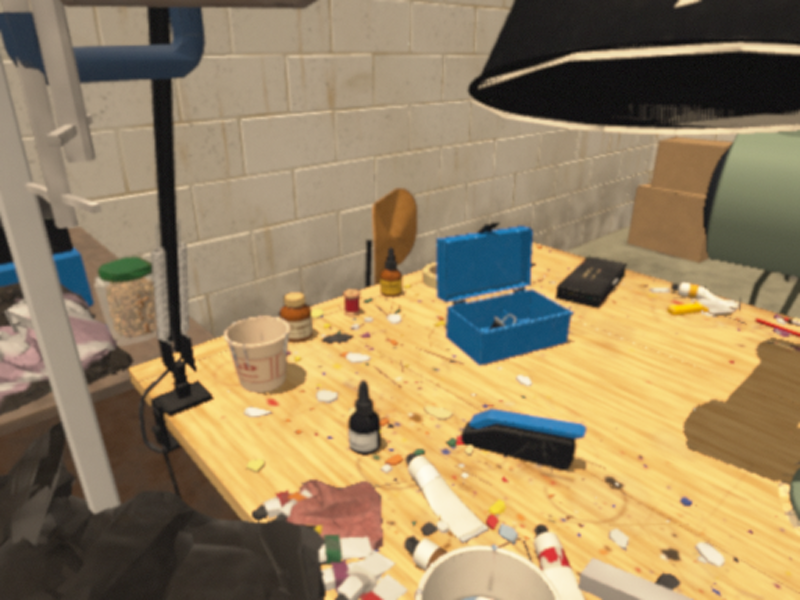

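View pics/top0b.png

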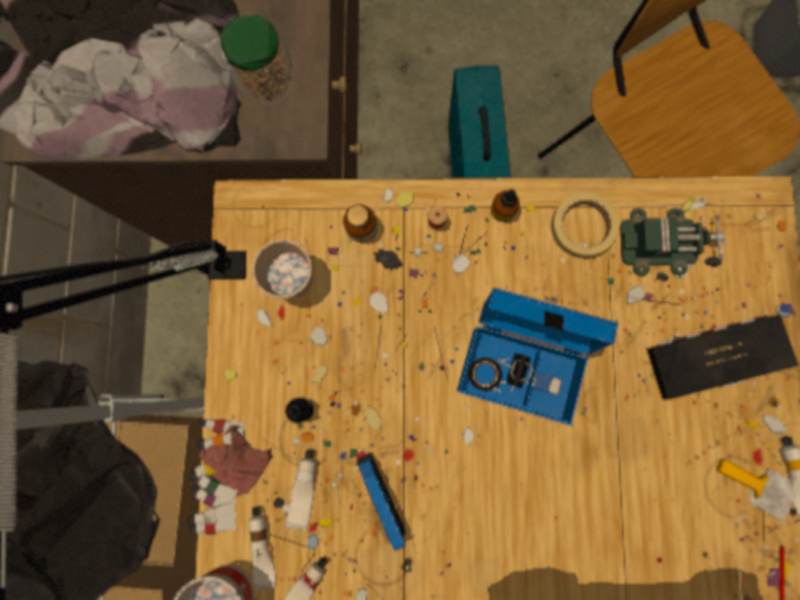

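Run:
```python
from h import *
import pickle
s,c=pickle.load(open('top.pkl','rb'))
im=c['img'][175:285,285:405]; cv2.imwrite('pics/topcrop.png',cv2.resize(im,None,fx=6.5,fy=5.4,interpolation=cv2.INTER_CUBIC) if 0 else cv2.resize(im,None,fx=5.4,fy=5.4,interpolation=cv2.INTER_CUBIC))
s,c=pickle.load(open('scene.pkl','rb'))
im=c['img'][135:240,270:375]; cv2.imwrite('pics/scenecrop.png',cv2.resize(im,None,fx=5.6,fy=5.6,interpolation=cv2.INTER_CUBIC))
```

```text
(no output)
```

View pics/topcrop.png

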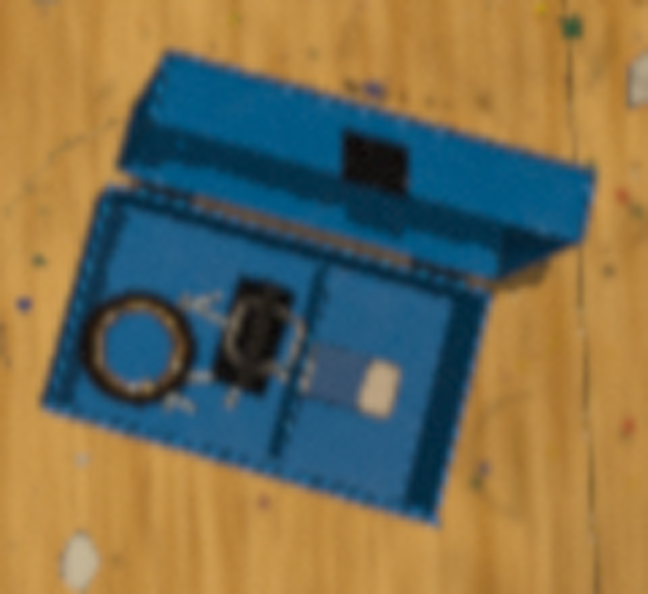

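View pics/scenecrop.png

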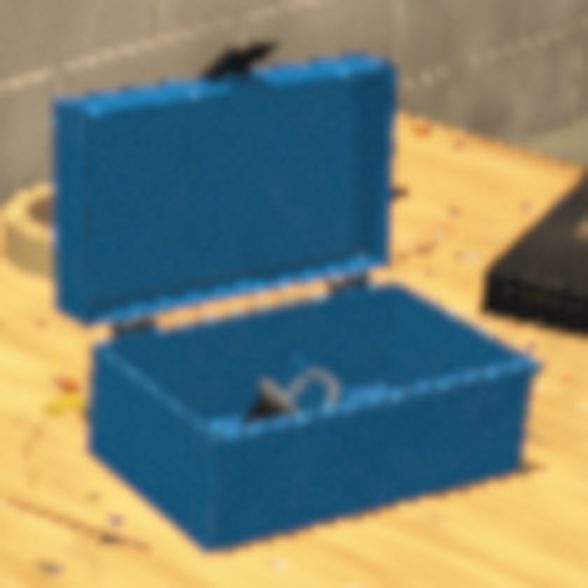

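Run:
```python
from h import *
import pickle
s,c=pickle.load(open('top.pkl','rb'))
f=lambda u,v:(285+u/5.4,175+v/5.4)
P=[at_z(c,f(*q),58) for q in [(42,408),(438,523),(490,290),(103,188)]]
for p in P: print(p.round(1))
P=np.array(P); o=P.mean(0); print('centre',o)
ex=(P[2]+P[3]-P[0]-P[1])/2; ey=(P[0]+P[3]-P[1]-P[2])/2
print(np.linalg.norm(ex),np.linalg.norm(ey),np.arctan2(ex[1],ex[0]),np.arctan2(-ey[0],ey[1]))
a=(np.arctan2(ex[1],ex[0])+2*np.arctan2(-ey[0],ey[1]))/3
r=R.from_euler('z',a).as_matrix(); o[2]=0
print('yaw',a,'hinge',o+r@[53,0,59])
for n,uv,z in [('cup',(283,270),83),('varn',(360,216),73),('spool',(437,214),40),('inkd',(508,197),95),('inkc',(299,406),92),('tape',(585,222),15)]:
    print(n,at_z(c,(uv[0]*.64,uv[1]*.64),z).round())
# overlay check on scene: box corners bottom
s2,c2=pickle.load(open('scene.pkl','rb'))
for nm,cc,(x0,y0,k) in (('top',c,(285,175,5.4)),('scene',c2,(270,135,5.6))):
    pts=np.array([[sx*50,sy*85,z] for z in (0,58) for sx in(-1,1) for sy in (-1,1)]); 
    th=1.83; H=np.array([53,0,59])
    def lid(q): # shut coords rel box -> open
        d=np.array(q)-H; return H+[d[0]*np.cos(th)+d[2]*np.sin(th),d[1],-d[0]*np.sin(th)+d[2]*np.cos(th)]
    L=[lid([x,y,z]) for x in(-50,50) for y in (-85,85) for z in (59,89)]
    uv=proj(cc,o+(r@np.vstack([pts,L]).T).T)
    im=cv2.resize(cc['img'],None,fx=4,fy=4,interpolation=cv2.INTER_CUBIC)
    for i,p in enumerate(uv): cv2.circle(im,tuple(int(t) for t in p*4+2),4,(0,0,255) if i<8 else (0,255,0),-1)
    u0,v0=(uv.min(0)*4-60).astype(int);u1,v1=(uv.max(0)*4+60).astype(int)
    cv2.imwrite(f'pics/ov_{nm}.png',im[v0:v1,u0:u1])
```

```text
[496.9  79.   58. ]
[449. -86.  58.]
[ 546.1 -112.2   58. ]
[590.3  51.4  58. ]
centre [520.57401322 -16.96943248  58.        ]
98.96135826997065 170.58810739520817 -0.27539725082707645 -0.2729774284723145
yaw -0.2737840359239018 hinge [571.60001112 -31.29938496  59.        ]
cup [674. 335.  83.]
varn [759. 223.  73.]
spool [771. 106.  40.]
inkd [779.   3.  95.]
inkc [478. 304.  92.]
tape [ 763. -132.   15.]
```

View pics/ov_top.png

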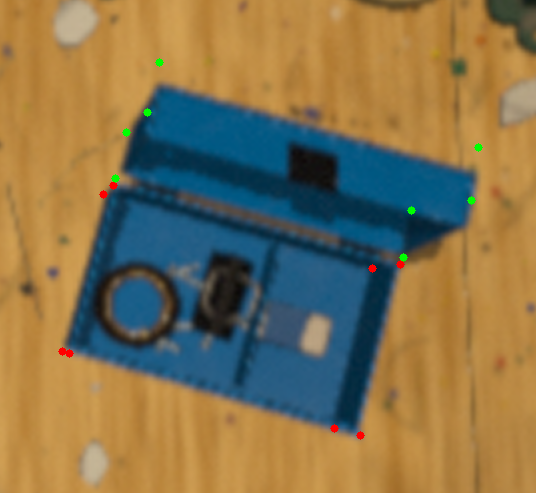

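View pics/ov_scene.png

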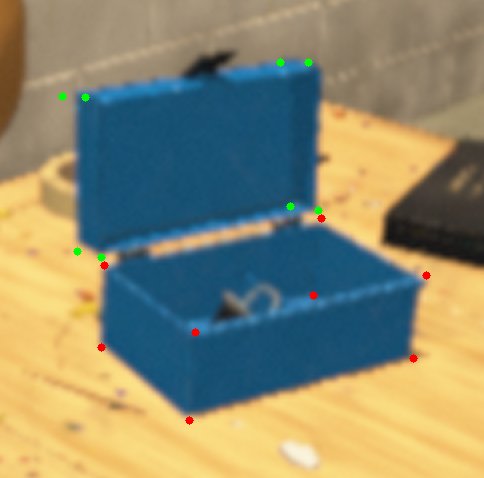

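```bash
python3 -m pendant '[[0,0,-0.5,-0.167],[0,0,-0.5,-0.167],[0,0,-0.5,-0.167],[0,0,-0.5,-0.166],[0,0,-0.5,-0.166],[0,0,-0.5,-0.166],[1.5,1,0,0],[3,2,0,0],[3.4,2.3,0,0],[3.4,2.3,0,0],[3.4,2.3,0,0],[3.4,2.3,0,0]]' -1 30
```

```text
clock: 1.65
tcp_pos: [329.1, -382.3, 260.9]
ee_rot: [0.798, 0.603, 0.0, -0.0]
wrist_force: [-0.2, -0.7, -0.2]
finger_gap: -0.3
```

```bash
python3 -m pendant '[[3.4,2.2,0,0],[3.4,2.2,0,0],[3.4,2.2,0,0],[3.4,2.2,0,0],[3.4,2.2,0,0],[3.4,2.2,0,0],[3.4,2.2,0,0],[3.4,2.2,0,0],[3.4,2.2,0,0],[3.4,2.2,0,0],[3,1.8,0,0],[0,0,0,0]]'
python3 - <<'E'
from h import *
s,c=cap('top','t1'); cv2.imwrite('pics/t1b.png',cv2.resize(c['img'][100:300,220:450],None,fx=3,fy=3)); s,c=cap('wrist','w1'); print(s['tcp_pos'],s['ee_rot'])
r=R.from_euler('z',-.2738); print(r.inv().apply(s['tcp_pos']-[520.6,-17,0]))
s,c=cap('scene','s1'); cv2.imwrite('pics/s1b.png',cv2.resize(c['img'][100:260,240:420],None,fx=3.7,fy=3.7))
E
```

```text
clock: 3.15
tcp_pos: [657.8, -89.5, 260.2]
ee_rot: [0.797, 0.604, -0.0, -0.001]
wrist_force: [-1.1, 0.4, -0.1]
finger_gap: -0.1
[656.9055352  -90.79600162 260.3372417 ] [ 7.96926329e-01  6.04075956e-01 -5.31713105e-04 -6.18227253e-04]
[151.18203924 -34.19122389 260.3372417 ]
```

View pics/s1b.png

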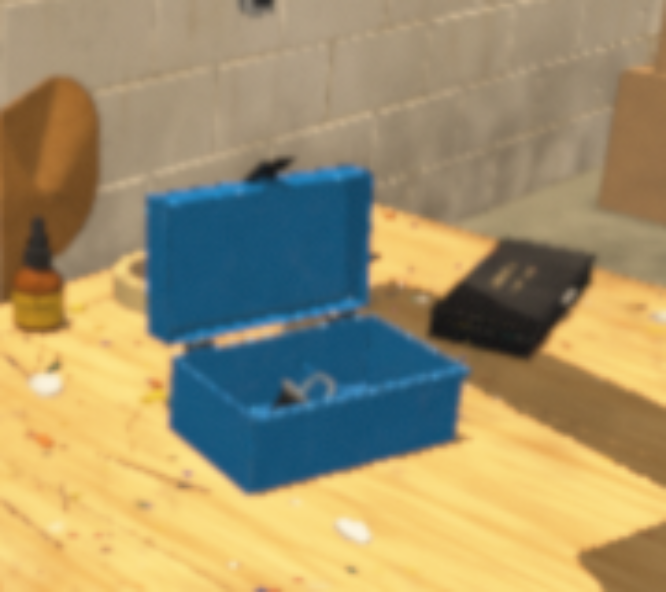

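View pics/w1.png

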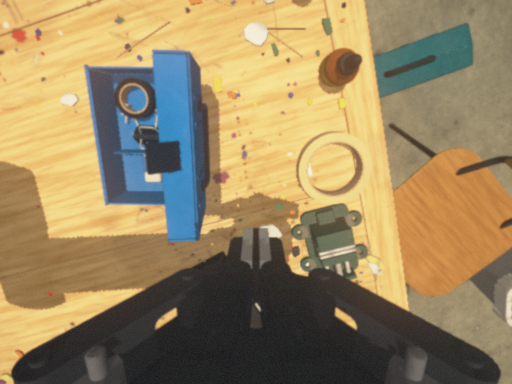

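```bash
python3 -m pendant '[[0,0,2.4,0],[0,0,3.2,0],[0,0,3.2,0],[0,0,3.2,0],[0,0,0,0],[0,-0.8,0,0],[0,-0.8,0,0],[0,-0.5,0,0],[0,-0.5,0,0],[0,-0.5,0,0],[0,-0.5,0,0],[0,0,0,0]]'
python3 - <<'E'
from h import *
s,c=cap('scene','s2'); cv2.imwrite('pics/s2b.png',cv2.resize(c['img'][100:260,240:420],None,fx=3.7,fy=3.7))
s,c=cap('wrist','w2')
E
```

```text
clock: 4.8
tcp_pos: [622.1, -82.9, 141.3]
ee_rot: [0.797, 0.604, -0.0, -0.0]
wrist_force: [-0.0, -0.1, 0.2]
finger_gap: 0.1
```

View pics/s2b.png

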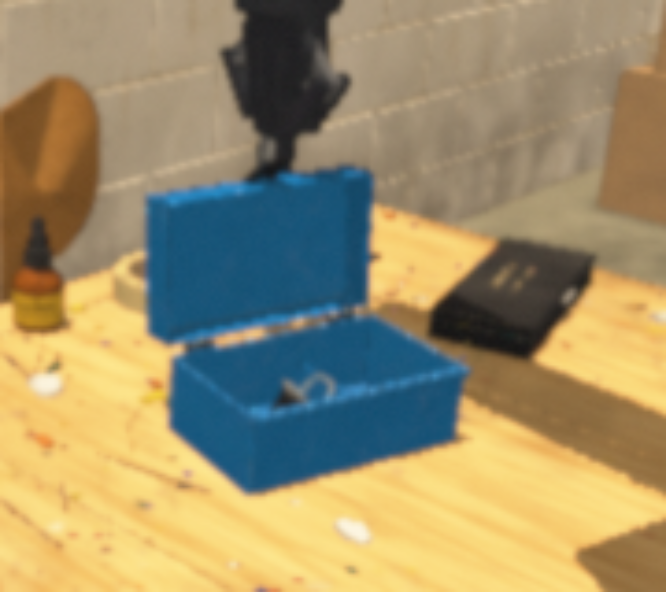

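View pics/w2.png

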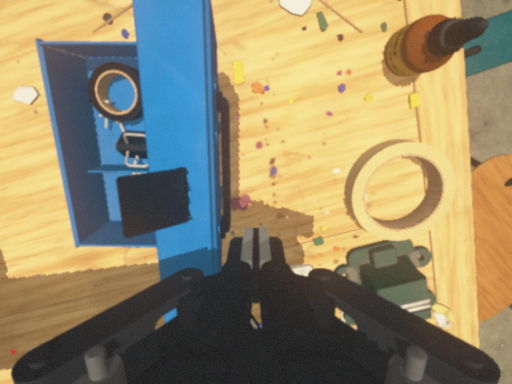

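```bash
python3 -m pendant '[[0,-0.4,0,0],[0,-0.5,0,0],[0,-0.5,0,0],[0,-0.5,-0.1,0],[0,-0.5,-0.1,0],[0,-0.5,-0.1,0],[0,-0.5,-0.1,0],[0,-0.5,0,0],[0,-0.5,0,0],[0,-0.5,0,0],[0,0,0,0]]'
python3 - <<'E'
from h import *
s,c=cap('scene','s3'); cv2.imwrite('pics/s3b.png',cv2.resize(c['img'][100:260,240:420],None,fx=3.7,fy=3.7))
E
```

```text
clock: 6.28
tcp_pos: [574.4, -69.6, 145.0]
ee_rot: [0.797, 0.604, -0.0, -0.0]
wrist_force: [-0.4, -0.4, 0.8]
finger_gap: -0.0
```

View pics/s3b.png

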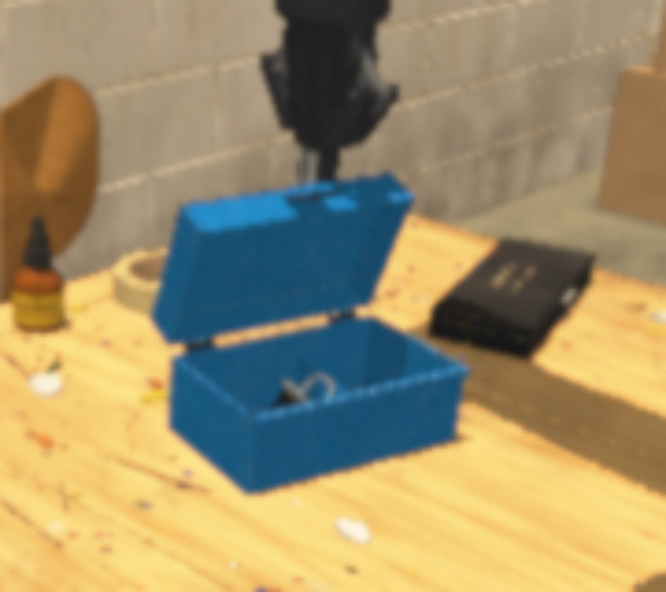

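```bash
python3 -m pendant '[[0,-0.4,0,0],[0,-0.5,0,0],[0,-0.5,0,0],[0,-0.5,0,0],[0,-0.5,0,0],[0,-0.5,0.1,0],[0,-0.5,0.1,0],[0,-0.5,0.2,0],[0,-0.5,0.2,0],[0,-0.5,0.3,0],[0,-0.5,0.3,0],[0,0,0,0]]'
python3 - <<'E'
from h import *
s,c=cap('scene','s4'); cv2.imwrite('pics/s4b.png',cv2.resize(c['img'][100:260,240:420],None,fx=3.7,fy=3.7))
E
```

```text
clock: 7.82
tcp_pos: [522.4, -55.0, 132.9]
ee_rot: [0.797, 0.604, -0.0, -0.0]
wrist_force: [-0.9, 0.2, 0.3]
finger_gap: 0.2
```

View pics/s4b.png

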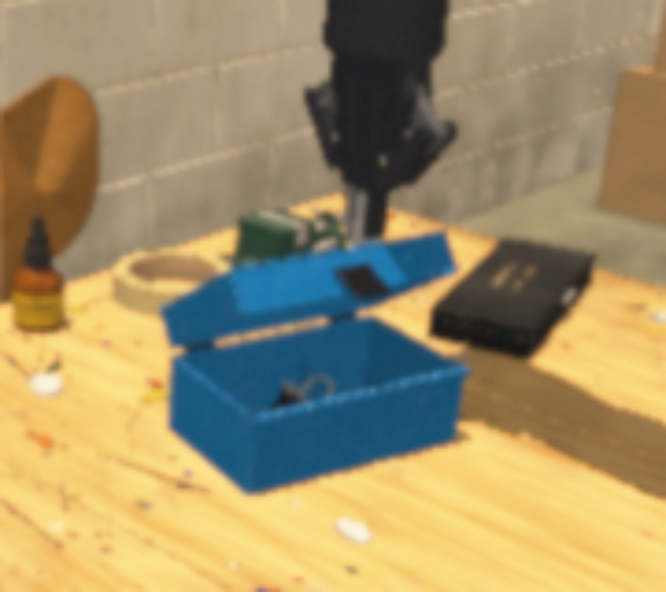

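```bash
python3 -m pendant '[[0,-0.5,0.2,0],[0,-0.5,0.3,0],[0,-0.5,0.3,0],[0,-0.5,0.3,0],[0,-0.5,0.3,0],[0,-0.5,0.3,0],[0,-0.5,0.3,0],[0,0,0.3,0],[0,0,0.3,0],[0,0,0.3,0],[0,0,0.3,0],[0,0,0.2,0]]'
python3 - <<'E'
from h import *
s,c=cap('scene','s5'); cv2.imwrite('pics/s5b.png',cv2.resize(c['img'][100:260,240:420],None,fx=3.7,fy=3.7))
E
```

```text
clock: 9.38
tcp_pos: [489.6, -45.7, 99.0]
ee_rot: [0.797, 0.604, -0.0, -0.0]
wrist_force: [-0.1, -0.2, 0.5]
finger_gap: -0.1
```

View pics/s5b.png

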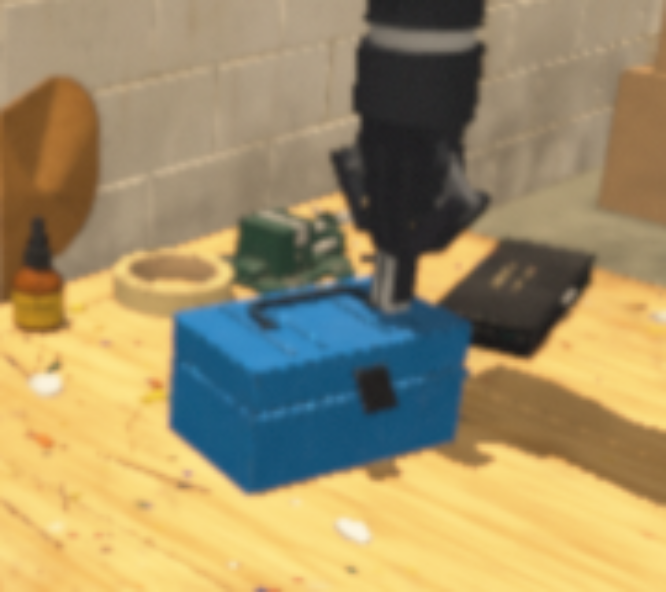

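```bash
python3 -m pendant '[[0,0,0.2,0],[0,0,0.2,0],[0,0,0.2,0],[0,0,0.2,0],[0,0,0.1,0],[0,0,0,0],[0,0,0,0]]'
python3 - <<'E'
from h import *
s,c=cap('scene','s6'); cv2.imwrite('pics/s6b.png',cv2.resize(c['img'][140:260,270:390],None,fx=5,fy=5,interpolation=cv2.INTER_CUBIC))
E
```

```text
clock: 10.3
tcp_pos: [489.6, -45.7, 90.3]
ee_rot: [0.797, 0.604, 0.0, 0.0]
wrist_force: [-0.9, -0.2, 0.6]
finger_gap: 0.5
```

View pics/s6b.png

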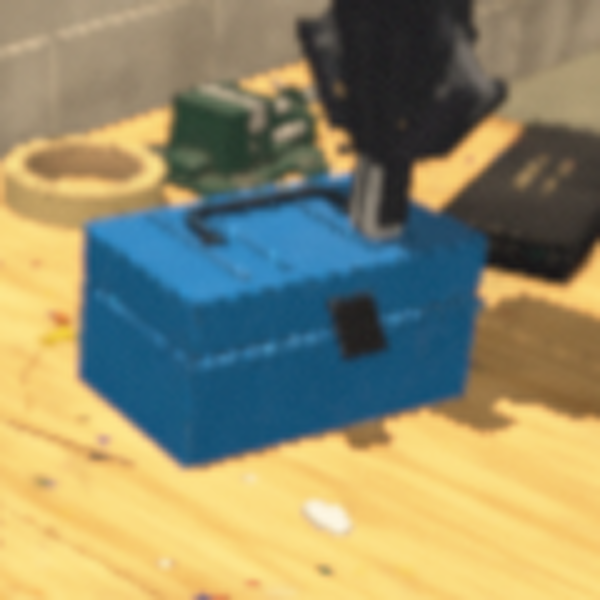

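```bash
python3 -m pendant '[[0,0,0.1,0],[0,0,0.1,0],[0,0,0,0],[0,0,0,0],[0,0,0,0]]'
```

```text
clock: 10.98
tcp_pos: [489.6, -45.7, 88.8]
ee_rot: [0.797, 0.604, 0.0, 0.0]
wrist_force: [-0.9, 0.3, 5.3]
finger_gap: -0.0
```

```bash
python3 -m pendant '[[0,0,-1,0],[0,0,-2,0],[0,0,-2,0],[0.6,-1.8,0,0],[0.8,-2.2,0,0],[0.8,-2.2,0,0],[0.8,-2.2,0,0],[0.6,-1.8,0,0],[0,0,0,0],[0,0,0,0]]'; python3 -m pendant '[[0,0,0,-0.175],[0,0,0,-0.175],[0,0,0,-0.175],[0,0,0,-0.175],[0,0,0,-0.175],[0,0,0,-0.175],[0,0,0,-0.174],[0,0,0,-0.174],[0,0,0,-0.173],[0,0,0,0],[0,0,0,0]]';  python3 - <<'E'
from h import *
s,c=cap('scene','s7'); cv2.imwrite('pics/s7b.png',cv2.resize(c['img'][140:260,270:390],None,fx=5,fy=5,interpolation=cv2.INTER_CUBIC))
s,c=cap('top','t7'); cv2.imwrite('pics/t7b.png',cv2.resize(c['img'][175:285,285:405],None,fx=5.4,fy=5.4,interpolation=cv2.INTER_CUBIC))
s,c=cap('wrist','w7')
r=R.from_euler('z',-.2738); print(r.inv().apply(s['tcp_pos']-[520.6,-17,0]),s['qpos'])
E
```

```text
clock: 12.22
tcp_pos: [402.1, 16.2, 138.7]
ee_rot: [0.797, 0.604, 0.0, 0.001]
wrist_force: [-0.1, -0.3, 0.0]
finger_gap: 0.3
clock: 13.6
tcp_pos: [401.6, 16.3, 138.3]
ee_rot: [0.138, 0.99, -0.0, 0.0]
wrist_force: [1.1, 0.5, 0.1]
finger_gap: -0.3
[-1.23899169e+02 -6.06243907e-02  1.38265248e+02] [-1.43339452e-01  1.52326765e-01 -6.91103455e-01  7.27328655e-01
 -1.24612274e-06  1.32145968e-01]
```

View pics/s7b.png

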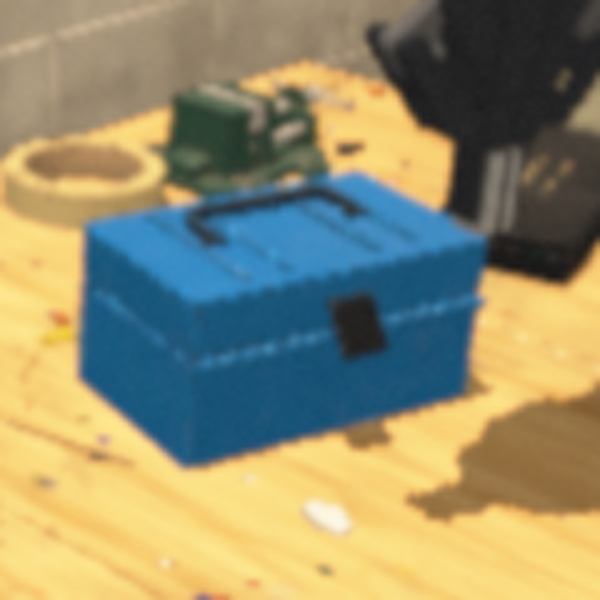

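View pics/t7b.png

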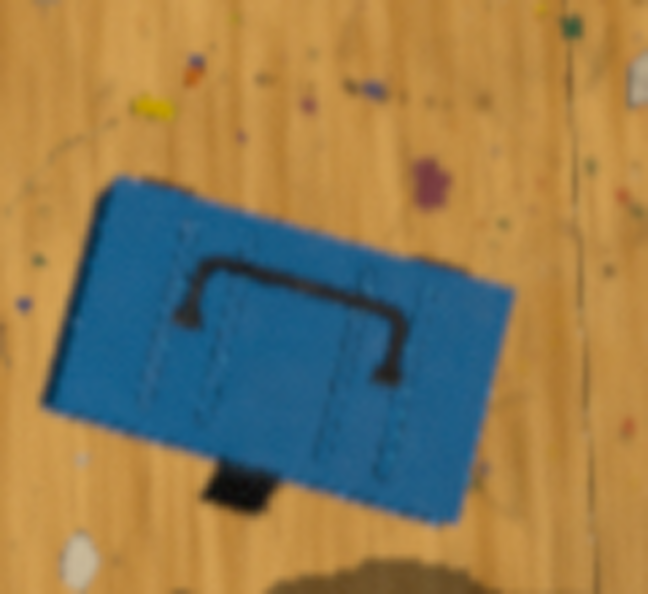

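View pics/w7.png

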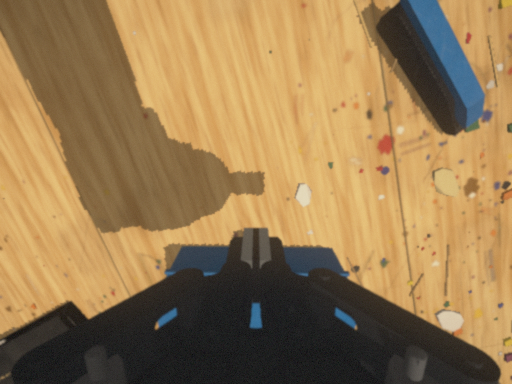

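```bash
python3 -m pendant '[[0,0,1.5,0],[0,0,2.5,0],[0,0,2.5,0],[0,0,2.3,0],[0,0,0,0],[-0.8,0,0,0],[-0.8,0,0,0],[-0.4,0,0,0],[-0.3,0,0,0],[-0.3,0,0,0],[-0.3,0,0,0],[-0.3,0,0,0]]'
python3 - <<'E'
from h import *
s,c=cap('scene','s8'); cv2.imwrite('pics/s8b.png',cv2.resize(c['img'][140:260,270:390],None,fx=5,fy=5,interpolation=cv2.INTER_CUBIC))
r=R.from_euler('z',-.2738); print(r.inv().apply(s['tcp_pos']-[520.6,-17,0]))
E
```

```text
clock: 15.25
tcp_pos: [432.0, 7.9, 50.3]
ee_rot: [0.136, 0.991, -0.0, -0.0]
wrist_force: [-0.7, 0.5, -0.4]
finger_gap: 0.0
[-9.20455687e+01 -7.41052468e-03  5.02601143e+01]
```

View pics/s8b.png

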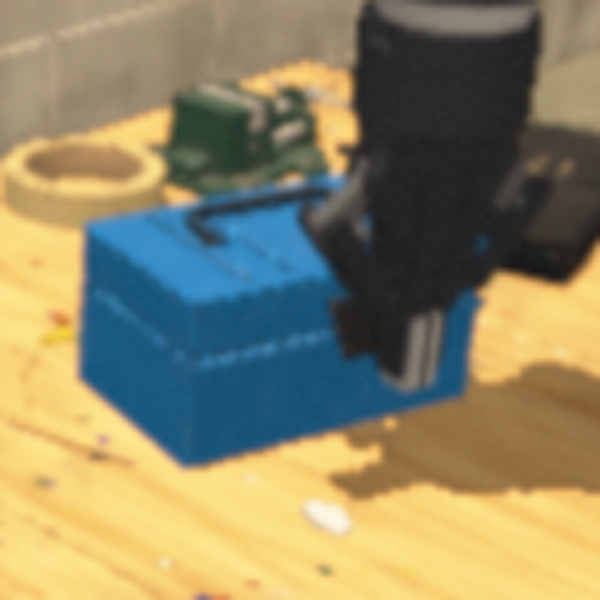

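```bash
python3 -m pendant '[[-0.25,0,0,0],[-0.25,0,0,0],[-0.25,0,0,0],[-0.25,0,0,0],[-0.25,0,0,0],[-0.25,0,0,0]]';python3 -m pendant '[[-0.25,0,0,0],[-0.2,0,0,0],[-0.2,0,0,0]]'
```

```text
clock: 16.05
tcp_pos: [445.8, 4.0, 50.1]
ee_rot: [0.136, 0.991, 0.0, -0.001]
wrist_force: [-1.8, 1.1, -0.6]
finger_gap: -0.0
clock: 16.42
tcp_pos: [452.0, 2.2, 50.0]
ee_rot: [0.136, 0.991, 0.0, -0.001]
wrist_force: [-3.1, 0.7, -1.1]
finger_gap: 0.1
```

```bash
python3 -m pendant '[[-0.2,0,0,0],[-0.1,0,0,0]]';python3 -m pendant '[[-0.1,0,0,0],[-0.1,0,0,0]]'
python3 - <<'E'
from h import *
s,c=cap('scene','s9'); cv2.imwrite('pics/s9b.png',cv2.resize(c['img'][140:260,270:390],None,fx=5,fy=5,interpolation=cv2.INTER_CUBIC))
r=R.from_euler('z',-.2738); print(r.inv().apply(s['tcp_pos']-[520.6,-17,0]))
E
```

```text
clock: 16.68
tcp_pos: [455.5, 1.3, 50.2]
ee_rot: [0.136, 0.991, -0.0, -0.0]
wrist_force: [-2.4, -0.1, -0.6]
finger_gap: -0.0
clock: 16.92
tcp_pos: [457.7, 0.7, 50.4]
ee_rot: [0.136, 0.991, -0.0, 0.0]
wrist_force: [-2.0, 0.8, -0.7]
finger_gap: 0.1
[-6.53214581e+01  2.22220299e-02  5.03707448e+01]
```

View pics/s9b.png

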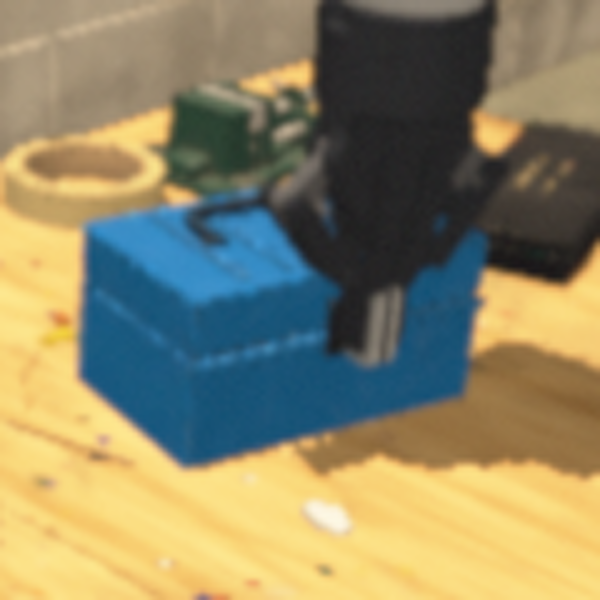

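```bash
python3 -m pendant '[[-0.1,0,0,0],[-0.1,0,0,0],[0,0,0,0]]';python3 -m pendant '[[-0.1,0,0,0],[-0.1,0,0,0],[0,0,0,0]]'
python3 - <<'E'
from h import *
s,c=cap('scene','s10'); cv2.imwrite('pics/s10b.png',cv2.resize(c['img'][140:260,270:390],None,fx=5,fy=5,interpolation=cv2.INTER_CUBIC))
r=R.from_euler('z',-.2738); print(r.inv().apply(s['tcp_pos']-[520.6,-17,0]))
E
```

```text
clock: 17.35
tcp_pos: [458.1, 0.6, 50.0]
ee_rot: [0.136, 0.991, 0.0, -0.001]
wrist_force: [-5.0, 2.1, -0.2]
finger_gap: -0.3
clock: 17.73
tcp_pos: [458.1, 0.6, 49.9]
ee_rot: [0.136, 0.991, 0.0, -0.003]
wrist_force: [-10.7, 3.3, 6.6]
finger_gap: 0.4
[-6.49221968e+01 -4.19036147e-03  4.98773523e+01]
```

View pics/s10b.png

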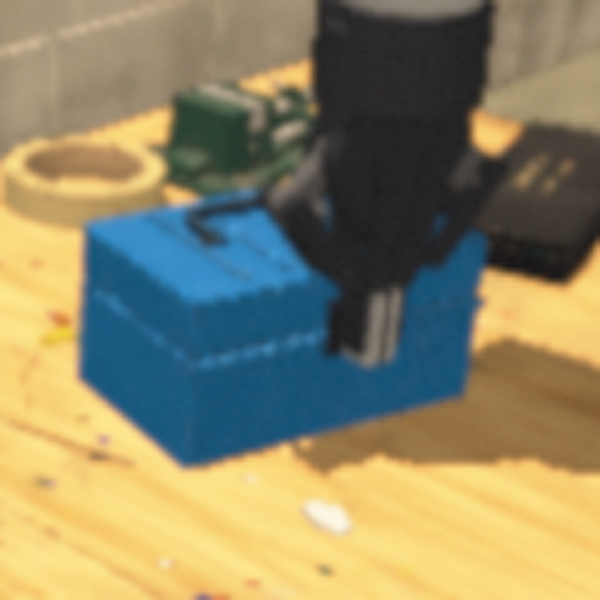

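```bash
python3 -m pendant '[[0.5,0,0,0],[1,0,0,0],[2,0,0,0],[2.5,0,0,0],[2,0,-2,0],[1,0,-3,0],[0,0,-3,0],[0,0,0,0]]'
python3 - <<'E'
from h import *
s,c=cap('scene','s11'); cv2.imwrite('pics/s11b.png',cv2.resize(c['img'][140:260,270:390],None,fx=5,fy=5,interpolation=cv2.INTER_CUBIC))
s,c=cap('top','t11'); cv2.imwrite('pics/t11b.png',cv2.resize(c['img'][175:285,285:405],None,fx=5.4,fy=5.4,interpolation=cv2.INTER_CUBIC))
E
```

```text
clock: 18.77
tcp_pos: [376.9, 23.7, 132.4]
ee_rot: [0.136, 0.991, -0.0, 0.003]
wrist_force: [-0.3, -0.4, -0.6]
finger_gap: -0.0
```

View pics/s11b.png

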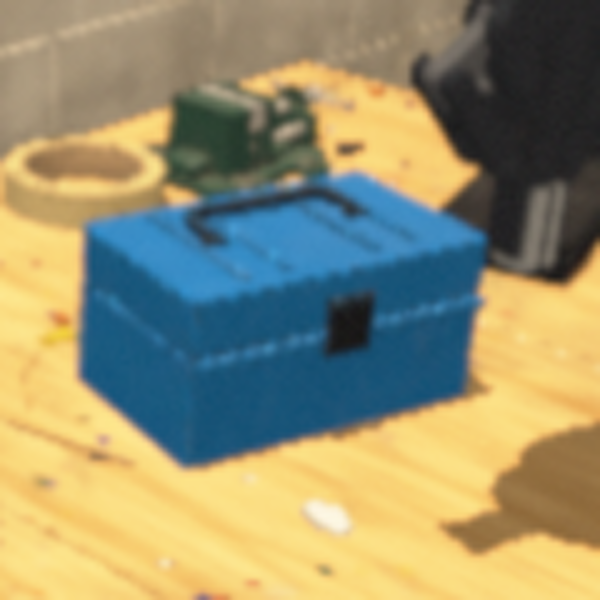

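View pics/t11b.png

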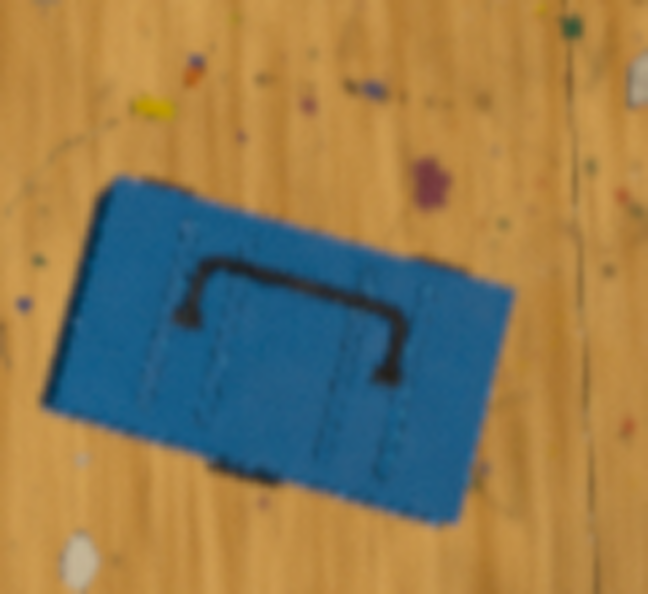

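Run:
```python
from h import *
r=R.from_euler('z',-.2738); o=np.array([520.6,-17,0])
s,c=cap('scene','x'); s2,c2=cap('top','x2')
def pts(ph):
    P=[]
    for y in(-13,13):
        for L in (26,28):
            for n in (0,): P.append([-56-L*np.sin(ph) if 0 else -56-27*np.sin(ph),y,73-26*np.cos(ph)])
    return o+r.apply(np.array(P)[[0,2]])
for ph in (0,.12,.25,.5):
    print(ph,((proj(c,pts(ph))-[270,140])*5+2).round(),((proj(c2,pts(ph))-[285,175])*5.4+2).round())
    
im=c['img'][190:222,325:357]; cv2.imwrite('pics/l.png',cv2.resize(im,None,fx=18,fy=18,interpolation=cv2.INTER_CUBIC))
for ph in (0,.12,.25): print(ph,((proj(c,pts(ph))-[325,190])*18+9).round())
print(((proj(c,o+r.apply([[-50,85,58],[-50,-85,58],[-50,85,89],[-50,-85,89]]))-[270,140])*5+2).round())
```

```text
0 [[374. 347.]
 [331. 358.]] [[263. 489.]
 [203. 473.]]
0.12 [[379. 349.]
 [335. 361.]] [[261. 497.]
 [202. 480.]]
0.25 [[384. 351.]
 [340. 363.]] [[259. 505.]
 [200. 488.]]
0.5 [[393. 352.]
 [349. 364.]] [[257. 520.]
 [197. 503.]]
0 [[360. 351.]
 [202. 391.]]
0.12 [[376. 360.]
 [218. 400.]]
0.25 [[394. 366.]
 [235. 407.]]
[[197. 364.]
 [485. 292.]
 [201. 302.]
 [493. 235.]]
```

View pics/l.png

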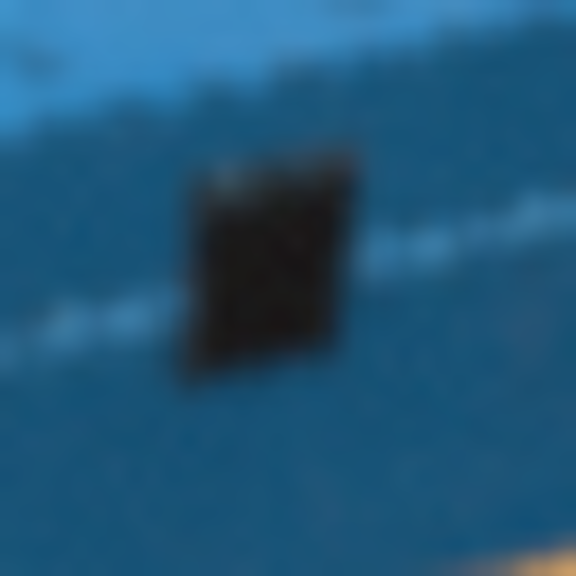

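```bash
python3 -c "
from cell import env
print(env.job_done())"
```

```text
the job is handed in; nothing more can be done
None
```

The tool box is shut and latched, and I handed the job in at about 19 s of the 53 s allowed. No verdict was reported.

- **Lid:** With the fingers closed, I pushed the lid over from behind, off to one side of the latch. I then pressed it shut from above with about 5 N; it met resistance at 88.8 mm, which matches the shut height. In the pictures the latch still stood out clearly at that point.
- **Latch:** I pushed it in with a fingertip at about 2 cm/s, slower at the end, until it stopped moving. The last push reached about 11 N sideways, with about 7 N upward on the wrist that I could not explain. Both are well under the limits.
- **Final checks:** The latch's lower corners in the scene picture lie within a few pixels of the predicted flat position, on the closed side. The lid's front edges fit the shut position, and the box showed no visible shift from where it stood. The arm ended well clear of everything.
- **Not checked:** I did not compare the bystanders before and after; the arm never came near them. I also could not see inside the box once it was shut.

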